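Nest the fret cups, cover them and park the pot

ROBOT

A 7-joint arm with a two-finger parallel gripper is mounted at the origin on the work surface. World frame = base frame: x ahead of the robot, y to its left, z up, the work surface at z = 0. Lengths are in m, angles in rad, forces in N, time in s.
With the tool pointing down it reaches from about 0.4 to 0.875 m from the base axis. Payload 6.5 kg.
Tool frame: the origin (TCP) lies at the very end of the fingers, on their centre line; the grasp point (between the pads) lies 19 mm behind it; z points along the fingers, y is the line along which they close (so a half turn about z gives the same grasp; the last joint's range is limited). The gripper opens to 85 mm and grips with 20 to 120 N. Pads are 22 mm wide; open, the fingers measure 114 mm over their backs; the gripper's body (76 mm by 85 mm) begins 54 mm behind the grasp point. The pads swing forward as they close: fully open they stand 13 mm farther back than shut.
Start: joints at [-0.066, 0.536, -0.004, 1.538, 0.003, 1.067, -0.071], TCP at [0.65, 0, 0.231] pointing down, gripper open.
Joint ranges: [-2.7, 2.7], [-0.37, 2.16], [-1.27, 1.26], [0.24, 2.4], [-1.31, 4.45], [0.19, 1.91], [-2.76, 2.76]. Speed limits (rad/s): [2.39, 2.39, 3.14, 3.14, 3.14, 3.14, 3.14].

INTERFACE

Orientations are given as a rotation vector (axis times angle).
In Python, from station import bot gives the robot as it stands.
- The arm moves only by the tool drive_tool, never from a script. Its argument "commands" is text: rows parted by semicolons, each of 7 numbers parted by spaces: the shift along the tool's x, y, z in m, then the turn, a rotation vector about the tool's x, y, z in degrees, then the opening, from -1 (shut) to 1 (fully open). A call has 1 to 20 rows; each row is the pose to reach, as a shift and turn from the pose commanded when the call began, along the tool's axes at that moment; what a row does not reach only later rows make up. A row lasts 1/8 s, in which the tool goes at most 62.5 mm and 10.7 degrees, less where a joint would pass 70% of its speed; a pose out of reach is approached as far as the arm can. A call with a gripper value outside its range is refused whole. The fingers move at their own pace and stop on an object; "force" is the grip in N (left out, the last holds). Time passes only in rows, so rows that repeat a pose let the fingers close. It gives the time, the measured TCP pose, the force, the opening and the grip force at its end, in the units of the state.
- bot.observe(): the state, without advancing time (a new reading comes with each control period).
- bot.read_camera(name): name is "scene" or "side" or "wrist"; returns a dict with "image" (420x560x3 uint8, red, green, blue), "vfov" (degrees; the focal length in pixels is half the picture's height over the tangent of half this angle, whatever the lens; pixels are square), "cx", "cy" (the principal point, pixels), "dist" ([k1, k2, p1, p2, k3] as OpenCV has them; the pictures are not rectified), "view" (4x4, takes a point from world to camera coordinates). Camera axes: x right, y down, z forward; pixel columns grow to the right and rows downward; lengths in m; the calibration is good to about 2 mm. A picture is of the moment at which its call begins. There is no depth.
- bot.job_done(): hands the job in; it is judged then, once.
The state is a dict: "time_s": time; "q": joint angles; "dq": joint speeds; "joint_efforts": joint torques, N m; "position": TCP position; "ee_rot": TCP orientation; "contact_force": force on the tool from outside, world axes, zero at the start; "wrist_torque": the same for the moment, N m; "grip_width": finger opening in m; "gripper_force": force on a finger pad.
Only numpy, scipy, OpenCV 4.12 (cv2) and the standard library are available. Lean on these libraries where they do the work, as an engineer would, in place of code of your own. Each camera call takes 0.05 s, during which the arm holds its last target. There are 200 camera calls.

TASK

Pack away the fret cups: nest every brass cup standing on the bench, one inside the other, in the copper funnel pot, giving each a light push straight down so it is snug but never ramming it so that it jams. Then set the round cover plate centrally on the topmost cup and press it down lightly so it sits level, and finally slide the pot by its handle, without lifting it off the bench, into the empty parking ring, the one with the dot in its middle. Leave the other tools where they lie.

Things in the scene. Friction and masses are not known exactly. Their poses are not given: they have to be found in the camera images.
- cup1: one of up to 4 identical open tapered brass cups on the bench (None if absent): 72 mm tall, foot 40 mm across, straight collar 61 mm across round the top 20 mm (grip across its outside; the cone below is narrower). Its foot binds on the inner taper of the cup or pot it goes into; a push of 5 to 10 N seats it, 24 mm above the cup beneath. About 90 g. Origin: centre of underside, z up its axis
- cup2: one of up to 4 identical open tapered brass cups on the bench (None if absent): 72 mm tall, foot 40 mm across, straight collar 61 mm across round the top 20 mm (grip across its outside; the cone below is narrower). Its foot binds on the inner taper of the cup or pot it goes into; a push of 5 to 10 N seats it, 24 mm above the cup beneath. About 90 g. Origin: centre of underside, z up its axis
- cup3: one of up to 4 identical open tapered brass cups on the bench (None if absent): 72 mm tall, foot 40 mm across, straight collar 61 mm across round the top 20 mm (grip across its outside; the cone below is narrower). Its foot binds on the inner taper of the cup or pot it goes into; a push of 5 to 10 N seats it, 24 mm above the cup beneath. About 90 g. Origin: centre of underside, z up its axis
- cup4: one of up to 4 identical open tapered brass cups on the bench (None if absent): 72 mm tall, foot 40 mm across, straight collar 61 mm across round the top 20 mm (grip across its outside; the cone below is narrower). Its foot binds on the inner taper of the cup or pot it goes into; a push of 5 to 10 N seats it, 24 mm above the cup beneath. About 90 g. Origin: centre of underside, z up its axis
- pot: copper funnel pot on a flat steel foot 110 mm across, 10 mm thick; rim 61 mm high, tapered mouth 52 mm across inside, 70 mm over the lip. A cup seats with its underside 16 mm above the pot's. About 0.55 kg, friction on the bench about 0.6. Origin: centre of underside, z up; x points along the straight level wooden handle, which ends 145 mm from the pot's axis
- pot_handle (a point): place to grip the pot's handle from above: middle of the bar's section (16 mm wide, from 34 to 46 mm above the bench), 115 mm out from the pot's axis; the bar runs along the pot's x axis
- cover: round flat aluminium cover plate 76 mm across and 6 mm thick with a wooden knob on a short neck in its centre (knob 22 mm across, from 12 to 34 mm above the plate's underside, to be gripped from above), lying flat on the bench, 0.12 kg. It rests on the rim of the topmost cup. Origin: centre of its underside; z up through the knob
- work_mark: dark ring inlaid flat in the bench, 132 mm inside and 144 mm outside across, where the pot stands at the start. Origin: its centre on the bench
- store_mark: the parking ring: a like dark ring inlaid flat in the bench, 132 mm inside and 144 mm outside across, with a 24 mm dot in its middle; empty at the start. Origin: its centre on the bench
- file: bystander: fret crowning file with wooden handle, 240 mm long, lying flat
- rocker: bystander: flat blue fret rocker plate 90 x 55 x 6 mm, lying flat
- stick: bystander: maple sanding stick 200 x 25 x 14 mm, lying flat
- cleaner: bystander: brass fret slot cleaner 160 mm long, 18 mm wide, lying flat
Not all that is in view belongs to the job. Leave any pink, turquoise or white look-alike of the cup1 alone.

How it is judged:
By the outcome, as a careful person would: the job done as asked, in the order asked, and still so for the second after the job is handed in, with the robot touching nothing.
Of cup1, cup2, cup3, cup4 only 2 to 4 are there at a start; the rules pass over those that are not, and their reading is None.
At some moment in a run one of cup1, cup2, cup3, cup4 may be knocked a few centimetres aside while the robot is not near it.
It also fails if it takes over 210 s, if anything falls off the work surface, if the arm or the gripper's body presses on something with over 40 N, if the wrist force passes 120 N, or if a joint passes its speed limit or range.

## Working session

There is one attempt and no reset: what is moved stays moved. The work goes in short steps, Python scripts to look and compute and a tool call to move; the robot and the scene stay as the last step left them, time stands still between calls to the robot, and variables do not carry over. Pictures are saved under pics/ and viewed, at most 14 in all, crops included, and the job is handed in when it is done.

Besides the shell and the picture viewer there is one more tool, called after "Call:" as name(argument=value, ...) on one line, values as JSON. drive_tool: Moves the arm, as the interface text tells. Its arguments: {"type":"object","properties":{"commands":{"type":"string"},"force":{"type":"number"}},"required":["commands"]}

```bash
mkdir -p pics; ls
cat > h.py <<'E'
import numpy as np, cv2
from station import bot
from scipy.spatial.transform import Rotation as R
def snap(n,f):
    c=bot.read_camera(n); cv2.imwrite(f'pics/{f}.png',c['image'][:,:,::-1])
    np.savez(f'pics/{f}.npz',**{k:np.array(v) for k,v in c.items()}); return c
def KD(c):
    f=210/np.tan(np.radians(float(c['vfov']))/2)
    return np.array([[f,0,float(c['cx'])],[0,f,float(c['cy'])],[0,0,1]]),np.array(c['dist'],float)
def ray(c,uv,z):
    K,D=KD(c); V=np.array(c['view'])
    p=cv2.undistortPoints(np.array(uv,float).reshape(-1,1,2),K,D)[:,0]
    d=np.c_[p,np.ones(len(p))]@V[:3,:3]; o=-V[:3,:3].T@V[:3,3]
    return o+d*((z-o[2])/d[:,2])[:,None]
def proj(c,P):
    K,D=KD(c); V=np.array(c['view'])
    return cv2.projectPoints(np.array(P,float).reshape(-1,3),cv2.Rodrigues(V[:3,:3])[0],V[:3,3],K,D)[0][:,0]
def load(f): return dict(np.load(f'pics/{f}.npz'))
E
python3 - <<'E'
from h import *
for n in ['scene','side','wrist']:
    c=snap(n,n+'0'); V=c['view']; print(n,c['vfov'],c['dist'],-V[:3,:3].T@V[:3,3],V[2,:3])
    im=cv2.resize(c['image'],(800,600),interpolation=cv2.INTER_CUBIC); cv2.imwrite(f'pics/{n}0b.png',im[:,:,::-1])
s=bot.observe(); print(s)
E
```

```text
pics
scene 56.70849492806096 [-0.03564751  0.          0.          0.          0.        ] [1.3445383  0.18399732 0.84297097] [-0.69795436 -0.10560777 -0.70831258]
side 46.095545677079116 [-0.11546909  0.          0.          0.          0.        ] [ 0.02991524 -0.61919616  0.64016945] [ 0.5265861   0.63696314 -0.56301424]
wrist 62.14624504622979 [-0.0444141  0.         0.         0.         0.       ] [0.64933838 0.07329978 0.37332645] [-0.00127311 -0.28453923 -0.95866355]
{'time_s': 0.15, 'q': array([-0.06621033,  0.53698285, -0.00441715,  1.53861547,  0.00263768,
        1.06729329, -0.0711964 ]), 'dq': array([-0.00099238, -0.00139673, -0.00120673, -0.00340417,  0.00041049,
        0.00044997,  0.00044588]), 'joint_efforts': array([ 1.61238928e-03, -5.83780539e+01,  1.04997531e+00, -2.59348226e+01,
        1.25170653e-02,  6.47799578e-03, -7.88314480e-06]), 'position': array([ 6.49533392e-01, -2.48323307e-05,  2.30632551e-01]), 'ee_rot': array([-2.22077404e+00, -2.22096288e+00,  1.58518674e-03]), 'contact_force': array([-0.80594188,  0.29518042,  0.08119173]), 'wrist_torque': array([-0.01309137, -0.03985827, -0.0193599 ]), 'gripper_force': 0.0, 'grip_width': 0.0857044831172701}
```

View pics/scene0b.png

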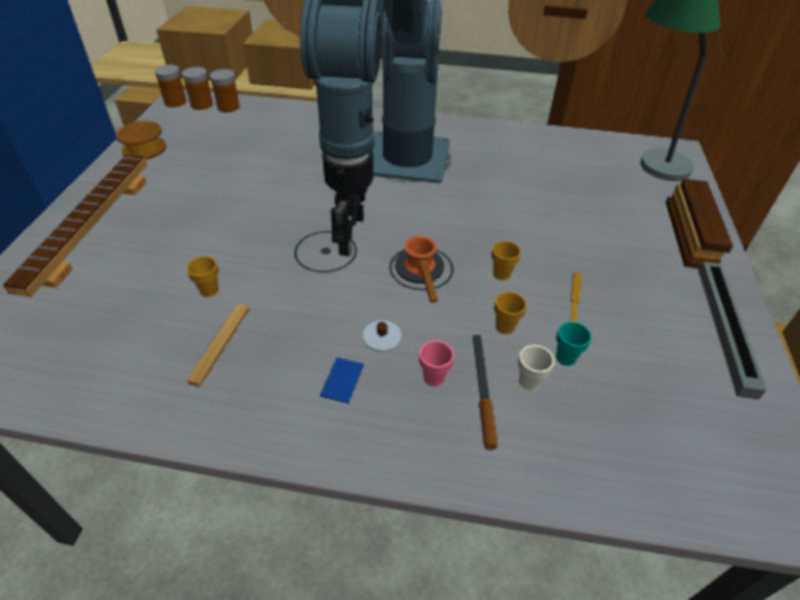

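View pics/side0b.png

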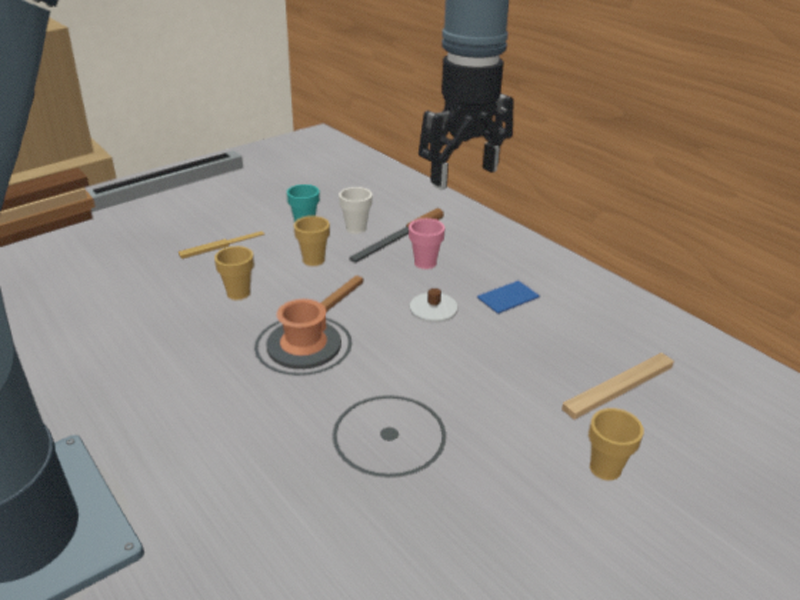

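The pictures show three brass cups. In the side view their rims are at about (235,256), (312,226) and (615,425), the pot mouth at (303,313), the cover at (434,307) and the dot at (390,434). The pink, white and turquoise cups are decoys.

Run:
```python
from h import *
sc,sd=load('scene0'),load('side0'); k=560/800
for n,a,b,z in [('A',(506,249),(235,258),.072),('B',(510,300),(312,226),.072),('C',(203,266),(615,425),.072),('pot',(421,246),(303,313),.061),('hend',(433,297),(360,283),.04),('cover',(382,335),(434,307),.004),('dot',(326,251),(390,434),0),('pink',(437,350),(427,229),.072),('stick1',(247,308),(570,410),.01),('stick2',(193,380),(668,360),.01),('cleaner',(576,275),(182,254),.005)]:
    p=ray(sc,[np.array(a)*k],z)[0]; q=ray(sd,[np.array(b)*k],z)[0]; print(n,p[:2].round(4),q[:2].round(4))
```

```text
A [0.4306 0.2785] [0.4265 0.2692]
B [0.5796 0.2905] [0.5792 0.2838]
C [ 0.5995 -0.325 ] [ 0.5949 -0.3287]
pot [0.4426 0.0991] [0.4392 0.0922]
hend [0.5683 0.1418] [0.568  0.1323]
cover [0.6548 0.0541] [0.6518 0.0504]
dot [ 0.4305 -0.1183] [ 0.4273 -0.1227]
pink [0.7267 0.1663] [0.7267 0.1583]
stick1 [ 0.6404 -0.2274] [ 0.6325 -0.2419]
stick2 [ 0.8268 -0.2609] [ 0.827 -0.264]
cleaner [0.4092 0.442 ] [0.4049 0.4442]
```

Call:
drive_tool(commands="0.18 -0.22 -0.02 0 0 0 1;0.18 -0.22 -0.02 0 0 0 1;0.18 -0.22 -0.02 0 0 0 1;0.18 -0.22 -0.02 0 0 0 1;0.18 -0.22 -0.02 0 0 0 1;0.18 -0.22 -0.02 0 0 0 1;0.18 -0.22 -0.02 0 0 0 1;0.18 -0.22 -0.02 0 0 0 1;0.18 -0.22 -0.02 0 0 0 1;0.18 -0.22 -0.02 0 0 0 1;0.18 -0.22 -0.02 0 0 0 1")

```text
time_s: 1.52
position: [0.4301, 0.1798, 0.2512]
ee_rot: [-2.222, -2.221, 0.0]
contact_force: [-0.3, 0.2, -0.0]
grip_width: 0.0855
gripper_force: 0.0
```

Run:
```python
from h import *
c=snap('wrist','w1'); im=cv2.resize(c['image'],(800,600),interpolation=cv2.INTER_CUBIC); cv2.imwrite('pics/w1b.png',im[:,:,::-1])
```

```text
(no output)
```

View pics/w1b.png

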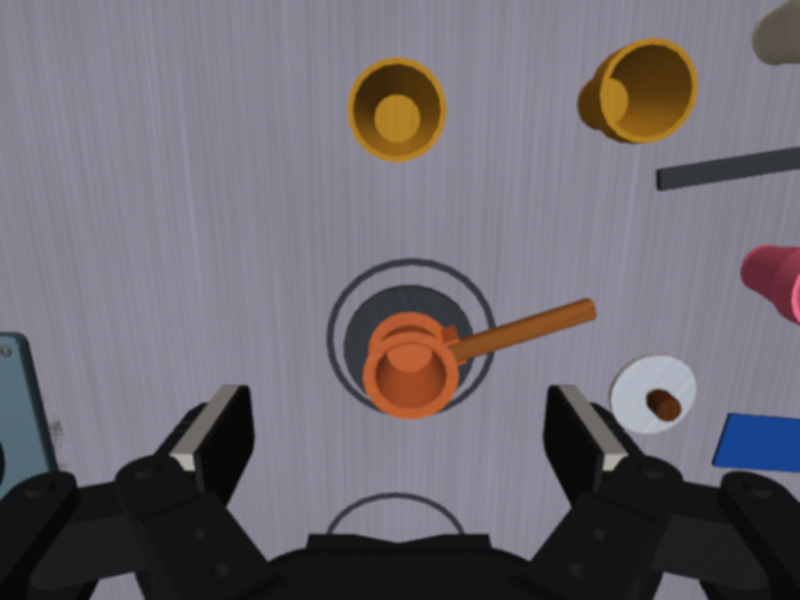

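The wrist view shows cup A's rim at (397,109), cup B's at (649,91), the pot mouth at (411,375), the handle end at (592,309) and the cover at (653,393).

Run:
```python
from h import *
c=load('w1');k=.7
for n,a,z in [('A',(397,109),.072),('Al',(348,109),.072),('Ar',(446,109),.072),('B',(648.5,91),.072),('pot',(411,375),.061),('potL',(363,375),.061),('potR',(459,375),.061),('ring',(411,337),0),('hend',(590,310),.043),('hnear',(460,350),.043),('cover',(653,393),.006)]:
    print(n,ray(c,[np.array(a)*k],z)[0,:2].round(4))
```

```text
A [0.4292 0.28  ]
Al [0.3993 0.28  ]
Ar [0.459 0.28 ]
B [0.5827 0.2916]
pot [0.4392 0.0984]
potL [0.4041 0.0985]
potR [0.4743 0.0984]
ring [0.4406 0.1051]
hend [0.5726 0.1425]
hnear [0.4767 0.1107]
cover [0.6521 0.0548]
```

Call:
drive_tool(commands="0.1 -0.001 0.1 0 0 0 1;0.1 -0.001 0.1 0 0 0 1;0.1 -0.001 0.1 0 0 0 1;0.1 -0.001 0.14 0 0 0 1;0.1 -0.001 0.18 0 0 0 1;0.1 -0.001 0.204 0 0 0 1;0.1 -0.001 0.204 0 0 0 1;0.1 -0.001 0.204 0 0 0 0;0.1 -0.001 0.204 0 0 0 -1;0.1 -0.001 0.204 0 0 0 -1;0.1 -0.001 0.204 0 0 0 -1;0.1 -0.001 0.204 0 0 0 -1;0.1 -0.001 0.204 0 0 0 -1;0.1 -0.001 0.204 0 0 0 -1", force=35)

```text
time_s: 3.32
position: [0.43, 0.2806, 0.0491]
ee_rot: [2.221, 2.221, 0.004]
contact_force: [-2.5, -1.3, 5.7]
grip_width: 0.0607
gripper_force: 37.1
```

Run:
```python
from h import *
c=snap('side','s2'); im=cv2.resize(c['image'][130:270,100:280],None,fx=4,fy=4,interpolation=cv2.INTER_CUBIC); cv2.imwrite('pics/s2b.png',im[:,:,::-1])
print(bot.observe()['contact_force'])
```

```text
[-0.74015176 -1.66884319  5.74846165]
```

View pics/s2b.png

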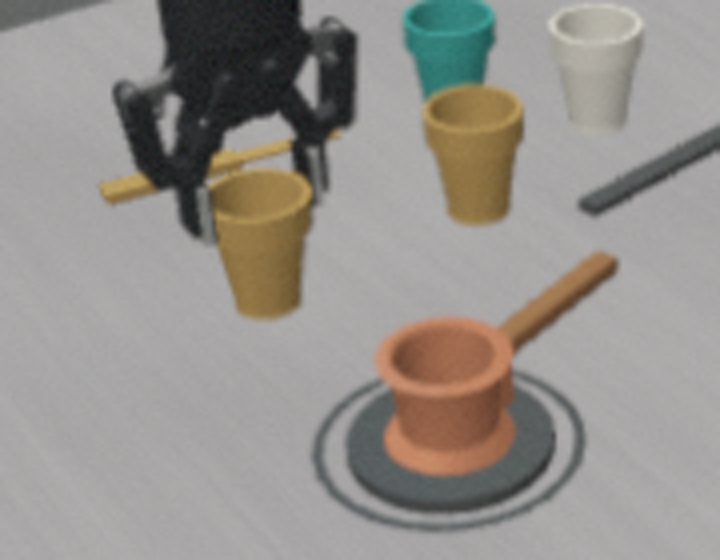

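Fingers hold the collar with their tips at its lower edge. Next I lift the cup and carry it over the pot.

Call:
drive_tool(commands="0 0 -0.03 0 0 0 -1;0 0 -0.06 0 0 0 -1;0 0 -0.09 0 0 0 -1;-0.03 0.003 -0.09 0 0 0 -1;-0.07 0.005 -0.09 0 0 0 -1;-0.11 0.008 -0.09 0 0 0 -1;-0.15 0.01 -0.09 0 0 0 -1;-0.175 0.01 -0.09 0 0 0 -1;-0.182 0.01 -0.09 0 0 0 -1;-0.182 0.01 -0.09 0 0 0 -1;-0.182 0.01 -0.09 0 0 0 -1;-0.182 0.01 -0.09 0 0 0 -1")

```text
time_s: 4.88
position: [0.439, 0.0991, 0.1373]
ee_rot: [-2.219, -2.223, -0.001]
contact_force: [-0.2, 0.7, -0.4]
grip_width: 0.0602
gripper_force: 38.9
```

Run:
```python
from h import *
s=bot.observe();print(s['contact_force'],s['position'])
a=snap('side','s3'); c=snap('scene','c3'); 
f=lambda i:cv2.resize(i,(400,400),interpolation=cv2.INTER_CUBIC)
im=np.hstack([f(a['image'][140:260,150:270]),f(c['image'][120:220,240:340])]); cv2.imwrite('pics/s3b.png',im[:,:,::-1])
```

```text
[-0.16918201  0.68812431 -0.38800026] [0.43898894 0.09909166 0.13734305]
```

View pics/s3b.png

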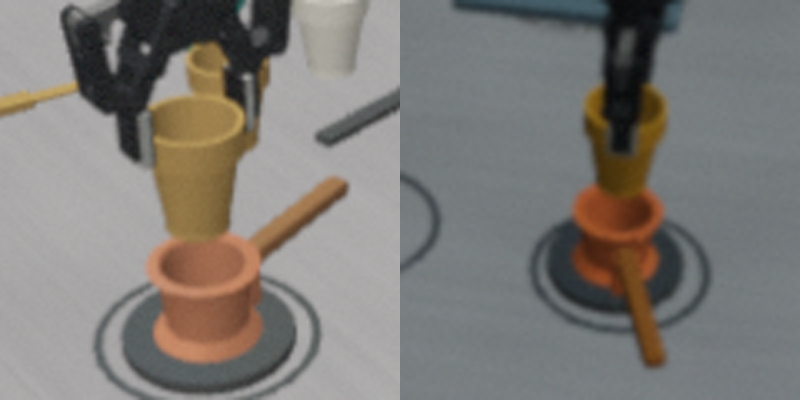

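The cup hangs centred over the pot in both views. Lowering it.

Call:
drive_tool(commands="0 0 0.02 0 0 0 -1;0 0 0.035 0 0 0 -1;0 0 0.045 0 0 0 -1;0 0 0.055 0 0 0 -1;0 0 0.06 0 0 0 -1;0 0 0.064 0 0 0 -1;0 0 0.066 0 0 0 -1;0 0 0.066 0 0 0 -1")

```text
time_s: 5.98
position: [0.4391, 0.098, 0.0714]
ee_rot: [2.221, 2.221, 0.0]
contact_force: [0.3, 1.0, -0.4]
grip_width: 0.0603
gripper_force: 38.9
```

Call:
drive_tool(commands="0 0 0.002 0 0 0 -1;0 0 0.003 0 0 0 -1;0 0 0.004 0 0 0 -1;0 0 0.005 0 0 0 -1;0 0 0.005 0 0 0 -1")

```text
time_s: 6.6
position: [0.4396, 0.0981, 0.0664]
ee_rot: [2.221, 2.221, 0.002]
contact_force: [1.9, 0.9, -0.7]
grip_width: 0.0606
gripper_force: 39.0
```

Call:
drive_tool(commands="0 0 0.001 0 0 0 -1;0 0 0.002 0 0 0 -1;0 0 0.002 0 0 0 -1")

```text
time_s: 6.98
position: [0.4398, 0.0982, 0.0646]
ee_rot: [2.221, 2.221, 0.002]
contact_force: [2.5, 0.8, 4.8]
grip_width: 0.0604
gripper_force: 39.4
```

Call:
drive_tool(commands="0 0 0.0005 0 0 0 -1;0 0 0.0008 0 0 0 -1;0 0 0.0008 0 0 0 -1")

```text
time_s: 7.35
position: [0.4399, 0.0982, 0.0642]
ee_rot: [2.221, 2.221, 0.002]
contact_force: [1.2, 0.3, 10.8]
grip_width: 0.0603
gripper_force: 40.2
```

Call:
drive_tool(commands="0 0 -0.001 0 0 0 -1;0 0 -0.001 0 0 0 0.6;0 0 -0.001 0 0 0 1;0 0 -0.001 0 0 0 1;0 0 -0.001 0 0 0 1;0 0 -0.03 0 0 0 1;0 0 -0.08 0 0 0 1;0.03 0.02 -0.16 0 0 0 1;0.08 0.07 -0.16 0 0 0 1;0.12 0.1 -0.16 0 0 0 1;0.14 0.11 -0.16 0 0 0 1;0.14 0.11 -0.16 0 0 0 1;0.14 0.11 -0.16 0 0 0 1;0.14 0.11 -0.16 0 0 0 1")

```text
time_s: 9.1
position: [0.5486, 0.2365, 0.2234]
ee_rot: [2.223, 2.22, -0.002]
contact_force: [0.3, -0.6, 0.3]
grip_width: 0.0853
gripper_force: 0.0
```

Run:
```python
from h import *
c=snap('wrist','w4'); im=cv2.resize(c['image'],(800,600),interpolation=cv2.INTER_CUBIC); cv2.imwrite('pics/w4b.png',im[:,:,::-1])
```

```text
(no output)
```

View pics/w4b.png

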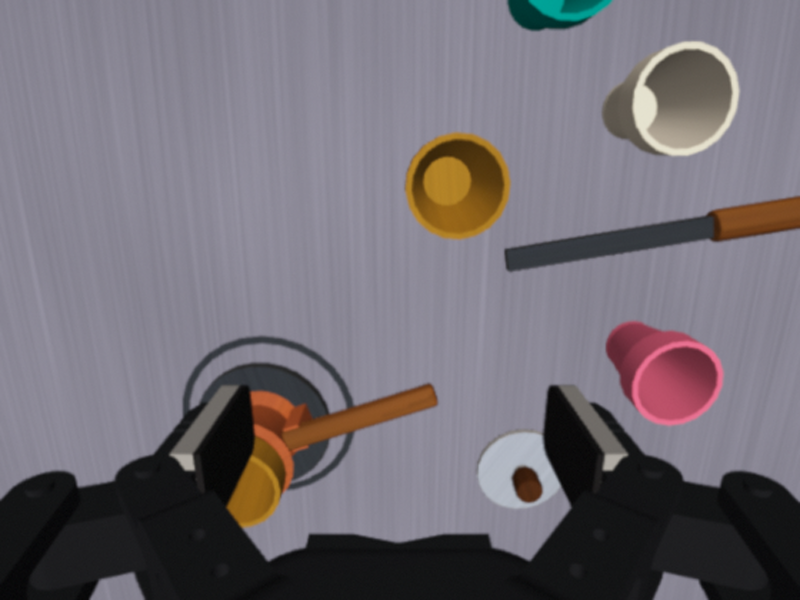

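Cup B's rim is at (457,186); the first cup now sits in the pot, partly hidden behind the left finger.

Run:
```python
from h import *
c=load('w4');k=.7
for n,a,z in [('B',(457.5,186),.072),('Bl',(405,186),.072),('Br',(510,186),.072)]:
    print(n,ray(c,[np.array(a)*k],z)[0,:2].round(4))
```

```text
B [0.5827 0.2921]
Bl [0.5523 0.2921]
Br [0.6132 0.2921]
```

Call:
drive_tool(commands="0.0555 0.034 0.04 0 0 0 1;0.0555 0.034 0.08 0 0 0 1;0.0555 0.034 0.12 0 0 0 1;0.0555 0.034 0.155 0 0 0 1;0.0555 0.034 0.1765 0 0 0 1;0.0555 0.034 0.1765 0 0 0 1;0.0555 0.034 0.1765 0 0 0 0;0.0555 0.034 0.1765 0 0 0 -1;0.0555 0.034 0.1765 0 0 0 -1;0.0555 0.034 0.1765 0 0 0 -1;0.0555 0.034 0.1765 0 0 0 -1;0.0555 0.034 0.1765 0 0 0 -1;0.0555 0.034 0.1765 0 0 0 -1")

```text
time_s: 10.78
position: [0.5841, 0.2942, 0.0492]
ee_rot: [2.221, 2.221, 0.005]
contact_force: [-2.4, -1.6, 7.1]
grip_width: 0.0616
gripper_force: 37.9
```

Call:
drive_tool(commands="0 0 -0.03 0 0 0 -1;0 0 -0.07 0 0 0 -1;0 0 -0.115 0 0 0 -1;-0.03 -0.02 -0.115 0 0 0 -1;-0.07 -0.05 -0.115 0 0 0 -1;-0.11 -0.08 -0.115 0 0 0 -1;-0.15 -0.11 -0.115 0 0 0 -1;-0.18 -0.13 -0.115 0 0 0 -1;-0.19 -0.14 -0.115 0 0 0 -1;-0.195 -0.144 -0.115 0 0 0 -1;-0.195 -0.144 -0.115 0 0 0 -1;-0.195 -0.144 -0.115 0 0 0 -1;-0.195 -0.144 -0.115 0 0 0 -1")

```text
time_s: 12.4
position: [0.4394, 0.0992, 0.1619]
ee_rot: [-2.22, -2.223, -0.001]
contact_force: [0.5, 0.8, -0.7]
grip_width: 0.0614
gripper_force: 38.7
```

Run:
```python
from h import *
s=bot.observe();print(s['contact_force'],s['position'])
a=snap('side','s5'); c=snap('scene','c5'); 
f=lambda i:cv2.resize(i,(400,400),interpolation=cv2.INTER_CUBIC)
im=np.hstack([f(a['image'][130:250,150:270]),f(c['image'][110:210,240:340])]); cv2.imwrite('pics/s5b.png',im[:,:,::-1])
```

```text
[ 0.48060193  0.78210863 -0.6702406 ] [0.43939642 0.09921505 0.16192193]
```

View pics/s5b.png

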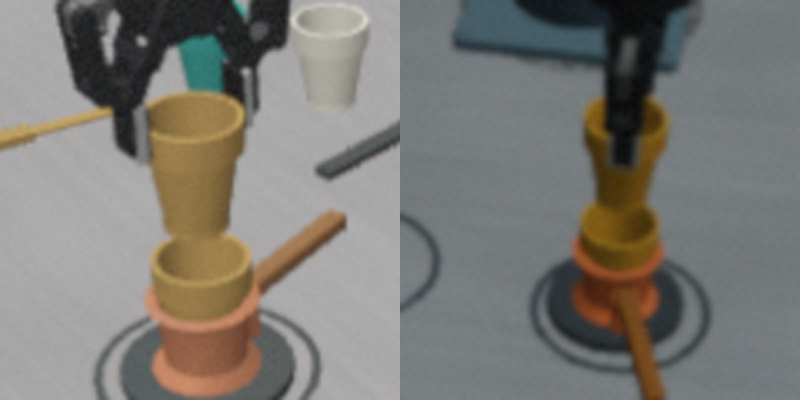

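The first cup is level in the pot and the second hangs centred above it.

Call:
drive_tool(commands="0 0 0.02 0 0 0 -1;0 0 0.035 0 0 0 -1;0 0 0.045 0 0 0 -1;0 0 0.055 0 0 0 -1;0 0 0.06 0 0 0 -1;0 0 0.064 0 0 0 -1;0 0 0.066 0 0 0 -1;0 0 0.068 0 0 0 -1;0 0 0.07 0 0 0 -1;0 0 0.07 0 0 0 -1")

```text
time_s: 13.75
position: [0.4393, 0.0986, 0.092]
ee_rot: [2.221, 2.221, 0.001]
contact_force: [0.1, 0.4, -0.5]
grip_width: 0.0613
gripper_force: 38.6
```

Call:
drive_tool(commands="0 0 0.001 0 0 0 -1;0 0 0.002 0 0 0 -1;0 0 0.003 0 0 0 -1;0 0 0.003 0 0 0 -1")

```text
time_s: 14.25
position: [0.4392, 0.0985, 0.0891]
ee_rot: [2.221, 2.221, 0.001]
contact_force: [1.1, 0.4, 2.1]
grip_width: 0.0612
gripper_force: 38.9
```

Call:
drive_tool(commands="0 0 0.0005 0 0 0 -1;0 0 0.001 0 0 0 -1;0 0 0.001 0 0 0 -1")

```text
time_s: 14.62
position: [0.4393, 0.0986, 0.0884]
ee_rot: [2.221, 2.221, 0.001]
contact_force: [-0.2, 0.7, 5.5]
grip_width: 0.061
gripper_force: 39.3
```

Call:
drive_tool(commands="0 0 0.0004 0 0 0 -1;0 0 0.0004 0 0 0 -1")

```text
time_s: 14.88
position: [0.4394, 0.0987, 0.0881]
ee_rot: [2.221, 2.221, 0.001]
contact_force: [-0.5, 0.5, 7.9]
grip_width: 0.0615
gripper_force: 39.5
```

Call:
drive_tool(commands="0 0 -0.0005 0 0 0 -1;0 0 -0.0005 0 0 0 0.6;0 0 -0.0005 0 0 0 1;0 0 -0.0005 0 0 0 1;0 0 -0.0005 0 0 0 1;0 0 -0.03 0 0 0 1;0 0 -0.08 0 0 0 1;-0.03 0.02 -0.12 0 0 0 1;-0.08 0.03 -0.13 0 0 0 1;-0.479 0.159 -0.13 0 0 0 1;-0.479 0.159 -0.13 0 0 0 1;-0.479 0.159 -0.13 0 0 0 1;-0.479 0.159 -0.13 0 0 0 1;-0.479 0.159 -0.13 0 0 0 1;-0.479 0.159 -0.13 0 0 0 1;-0.479 0.159 -0.13 0 0 0 1;-0.479 0.159 -0.13 0 0 0 1;-0.479 0.159 -0.13 0 0 0 1;-0.479 0.159 -0.13 0 0 0 1;-0.479 0.159 -0.13 0 0 0 1")

```text
time_s: 17.38
position: [0.5983, -0.3792, 0.2179]
ee_rot: [-2.22, -2.223, -0.001]
contact_force: [0.4, -0.9, 0.4]
grip_width: 0.0861
gripper_force: 0.0
```

Run:
```python
from h import *
print(bot.observe()['position'])
c=snap('wrist','w6'); im=cv2.resize(c['image'],(800,600),interpolation=cv2.INTER_CUBIC); cv2.imwrite('pics/w6b.png',im[:,:,::-1])
```

```text
[ 0.5982689  -0.37922334  0.21786466]
```

View pics/w6b.png

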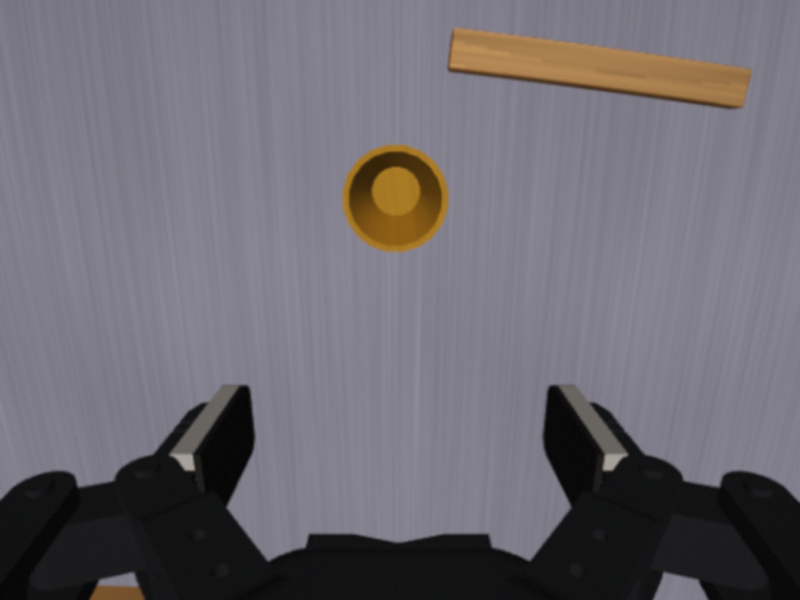

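Cup C's rim is centred at (396,198) and spans columns 343 to 449.

Run:
```python
from h import *
c=load('w6');k=.7
print(ray(c,np.array([(396,198.5),(343,198),(449,198)])*k,.072).round(4))
```

```text
[[ 0.5968 -0.3301  0.072 ]
 [ 0.5665 -0.3298  0.072 ]
 [ 0.627  -0.3297  0.072 ]]
```

Call:
drive_tool(commands="0.048 -0.0015 0.04 0 0 0 1;0.048 -0.0015 0.08 0 0 0 1;0.048 -0.0015 0.12 0 0 0 1;0.048 -0.0015 0.15 0 0 0 1;0.048 -0.0015 0.171 0 0 0 1;0.048 -0.0015 0.171 0 0 0 1;0.048 -0.0015 0.171 0 0 0 0;0.048 -0.0015 0.171 0 0 0 -1;0.048 -0.0015 0.171 0 0 0 -1;0.048 -0.0015 0.171 0 0 0 -1;0.048 -0.0015 0.171 0 0 0 -1;0.048 -0.0015 0.171 0 0 0 -1;0.048 -0.0015 0.171 0 0 0 -1")

```text
time_s: 19.05
position: [0.5975, -0.3332, 0.0487]
ee_rot: [2.22, 2.219, 0.001]
contact_force: [-1.6, 1.2, 6.4]
grip_width: 0.0613
gripper_force: 38.1
```

Call:
drive_tool(commands="0 0 -0.03 0 0 0 -1;0 0 -0.07 0 0 0 -1;0 0 -0.11 0 0 0 -1;0.03 -0.01 -0.145 0 0 0 -1;0.07 -0.025 -0.145 0 0 0 -1;0.12 -0.045 -0.145 0 0 0 -1;0.17 -0.063 -0.145 0 0 0 -1;0.22 -0.081 -0.145 0 0 0 -1;0.27 -0.1 -0.145 0 0 0 -1;0.32 -0.118 -0.145 0 0 0 -1;0.37 -0.137 -0.145 0 0 0 -1;0.4 -0.148 -0.145 0 0 0 -1;0.42 -0.155 -0.145 0 0 0 -1;0.428 -0.158 -0.145 0 0 0 -1;0.428 -0.158 -0.145 0 0 0 -1;0.428 -0.158 -0.145 0 0 0 -1;0.428 -0.158 -0.145 0 0 0 -1")

```text
time_s: 21.18
position: [0.4388, 0.0946, 0.1916]
ee_rot: [2.223, 2.22, -0.0]
contact_force: [0.4, -0.1, -1.5]
grip_width: 0.0614
gripper_force: 38.6
```

Run:
```python
from h import *
s=bot.observe();print(s['contact_force'],s['position'])
a=snap('side','s7'); c=snap('scene','c7'); 
f=lambda i:cv2.resize(i,(400,400),interpolation=cv2.INTER_CUBIC)
im=np.hstack([f(a['image'][110:230,150:270]),f(c['image'][95:195,240:340])]); cv2.imwrite('pics/s7b.png',im[:,:,::-1])
```

```text
[ 0.3591089  -0.09930276 -1.53828997] [0.43877006 0.09462209 0.19156702]
```

View pics/s7b.png

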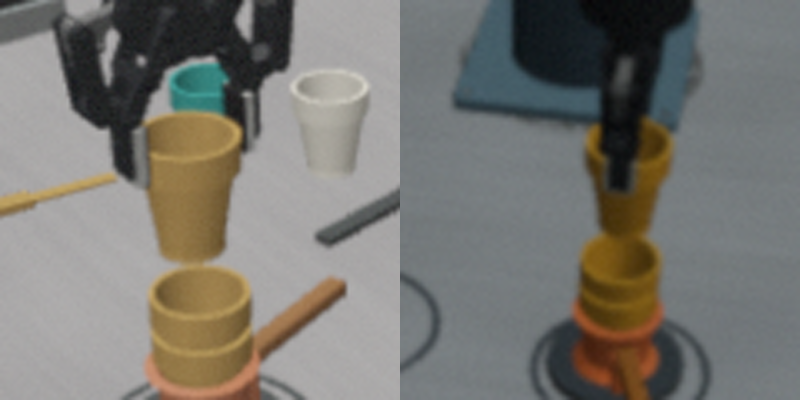

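Both seated cups look level. The held cup looks slightly off in the scene view, so I'll measure it.

Run:
```python
from h import *
for tag,so,co,zt,zs,P in [('s5',(150,130),(240,110),.185,.088,[(195,115),(202,260),(627,120),(619,225)]),('s7',(150,110),(240,95),.2145,.112,[(193,138),(201,292),(629,145),(620,262)])]:
    s=load(tag);c=load('c'+tag[1:])
    for (u,v),z in zip(P[:2],(zt,zs)): print(tag,'side',ray(s,[(so[0]+u*.3,so[1]+v*.3)],z)[0].round(4))
    for (u,v),z in zip(P[2:],(zt,zs)): print(tag,'scene',ray(c,[(co[0]+(u-400)*.25,co[1]+v*.25)],z)[0].round(4))
```

```text
s5 side [0.4415 0.0946 0.185 ]
s5 side [0.4383 0.0931 0.088 ]
s5 scene [0.4466 0.0992 0.185 ]
s5 scene [0.4467 0.0984 0.088 ]
s7 side [0.4404 0.0913 0.2145]
s7 side [0.4395 0.0934 0.112 ]
s7 scene [0.4462 0.099  0.2145]
s7 scene [0.4489 0.0982 0.112 ]
```

Held and seated cups agree within 2 mm, so I'm lowering.

Call:
drive_tool(commands="0 0 0.02 0 0 0 -1;0 0 0.04 0 0 0 -1;0 0 0.055 0 0 0 -1;0 0 0.063 0 0 0 -1;0 0 0.068 0 0 0 -1;0 0 0.072 0 0 0 -1;0 0 0.074 0 0 0 -1;0 0 0.076 0 0 0 -1;0 0 0.077 0 0 0 -1;0 0 0.077 0 0 0 -1")

```text
time_s: 22.52
position: [0.4387, 0.0955, 0.1147]
ee_rot: [2.221, 2.221, 0.001]
contact_force: [1.6, -1.3, 0.1]
grip_width: 0.0613
gripper_force: 38.7
```

Call:
drive_tool(commands="0 0 0.001 0 0 0 -1;0 0 0.002 0 0 0 -1;0 0 0.0025 0 0 0 -1;0 0 0.0025 0 0 0 -1")

```text
time_s: 23.02
position: [0.4388, 0.0956, 0.1123]
ee_rot: [2.221, 2.221, 0.001]
contact_force: [1.5, -0.4, 3.7]
grip_width: 0.0612
gripper_force: 39.0
```

Call:
drive_tool(commands="0 0 0.0005 0 0 0 -1;0 0 0.001 0 0 0 -1;0 0 0.001 0 0 0 -1")

```text
time_s: 23.4
position: [0.4389, 0.0957, 0.1114]
ee_rot: [2.221, 2.221, 0.001]
contact_force: [1.3, -0.4, 7.0]
grip_width: 0.0614
gripper_force: 39.3
```

Call:
drive_tool(commands="0 0 -0.0005 0 0 0 -1;0 0 -0.0005 0 0 0 0.6;0 0 -0.0005 0 0 0 1;0 0 -0.0005 0 0 0 1;0 0 -0.0005 0 0 0 1;0 0 -0.03 0 0 0 1;0 0 -0.07 0 0 0 1;-0.03 0.05 -0.11 0 0 0 1;-0.06 0.1 -0.11 0 0 0 1;-0.096 0.213 -0.11 0 0 0 1;-0.096 0.213 -0.11 0 0 0 1;-0.096 0.213 -0.11 0 0 0 1;-0.096 0.213 -0.11 0 0 0 1;-0.096 0.213 -0.11 0 0 0 1")

```text
time_s: 25.15
position: [0.6504, 0.0004, 0.2212]
ee_rot: [-2.22, -2.222, 0.0]
contact_force: [0.7, 1.0, 0.6]
grip_width: 0.0856
gripper_force: 0.0
```

Run:
```python
from h import *
print(bot.observe()['position'])
c=snap('wrist','w8'); im=cv2.resize(c['image'],(800,600),interpolation=cv2.INTER_CUBIC); cv2.imwrite('pics/w8b.png',im[:,:,::-1])
```

```text
[6.50409216e-01 3.68280602e-04 2.21198761e-01]
```

View pics/w8b.png

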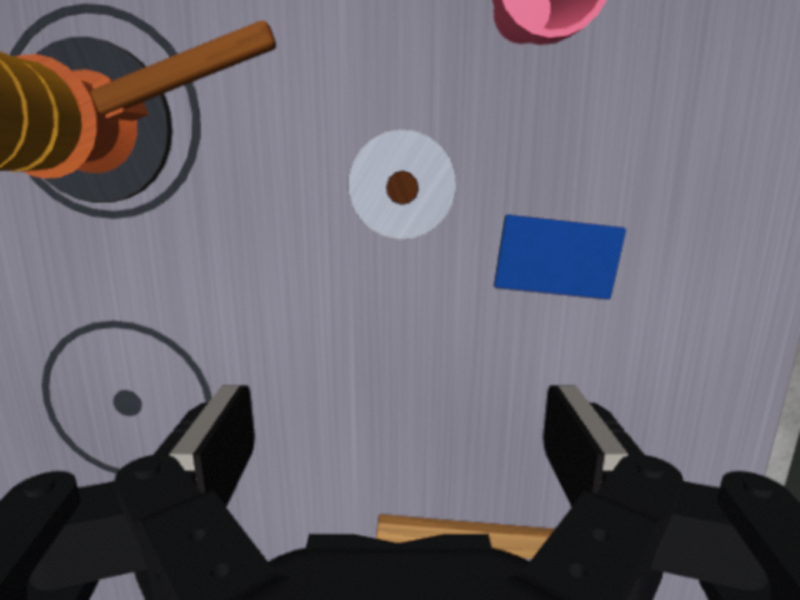

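The cover plate is centred at (402,184) with the knob top at (402,187); the dot is at (127,403) and the handle end at (271,37).

Run:
```python
from h import *
c=load('w8');k=.7
for n,a,z in [('cover',(402,184),.006),('knob',(402,187),.034),('dot',(127,403),0),('hend',(270,37),.043),('h2',(100,98),.043)]: print(n,ray(c,[np.array(a)*k],z)[0].round(4))
```

```text
cover [0.6527 0.0538 0.006 ]
knob [0.6525 0.0534 0.034 ]
dot [ 0.4263 -0.1217  0.    ]
hend [0.5744 0.1411 0.043 ]
h2 [0.467  0.1086 0.043 ]
```

Call:
drive_tool(commands="0.053 0.002 0.05 0 0 0 1;0.053 0.002 0.1 0 0 0 1;0.053 0.002 0.14 0 0 0 0.6;0.053 0.002 0.175 0 0 0 0.3;0.053 0.002 0.195 0 0 0 0;0.053 0.002 0.2065 0 0 0 0;0.053 0.002 0.2075 0 0 0 0;0.053 0.002 0.2075 0 0 0 -1;0.053 0.002 0.2075 0 0 0 -1;0.053 0.002 0.2075 0 0 0 -1;0.053 0.002 0.2075 0 0 0 -1;0.053 0.002 0.2075 0 0 0 -1;0.053 0.002 0.2075 0 0 0 -1")

```text
time_s: 26.82
position: [0.6545, 0.0526, 0.015]
ee_rot: [2.221, 2.22, 0.003]
contact_force: [-0.5, -0.6, 6.7]
grip_width: 0.0201
gripper_force: 34.6
```

Call:
drive_tool(commands="0 0 -0.03 0 0 0 -1;0 0 -0.07 0 0 0 -1;0 0 -0.12 0 0 0 -1;0.005 -0.02 -0.18 0 0 0 -1;0.01 -0.06 -0.18 0 0 0 -1;0.02 -0.1 -0.18 0 0 0 -1;0.03 -0.14 -0.18 0 0 0 -1;0.04 -0.18 -0.18 0 0 0 -1;0.044 -0.205 -0.18 0 0 0 -1;0.044 -0.2155 -0.18 0 0 0 -1;0.044 -0.2155 -0.18 0 0 0 -1;0.044 -0.2155 -0.18 0 0 0 -1;0.044 -0.2155 -0.18 0 0 0 -1")

```text
time_s: 28.45
position: [0.4388, 0.0963, 0.1936]
ee_rot: [2.222, 2.22, 0.001]
contact_force: [0.1, 0.4, -2.7]
grip_width: 0.0203
gripper_force: 34.7
```

Run:
```python
from h import *
s=bot.observe();print(s['contact_force'],s['position'])
a=snap('side','s9'); c=snap('scene','c9'); 
f=lambda i:cv2.resize(i,(400,400),interpolation=cv2.INTER_CUBIC)
im=np.hstack([f(a['image'][110:230,150:270]),f(c['image'][95:195,240:340])]); cv2.imwrite('pics/s9b.png',im[:,:,::-1])
```

```text
[ 0.08915687  0.40331995 -2.68202287] [0.43884299 0.09634298 0.19358446]
```

View pics/s9b.png

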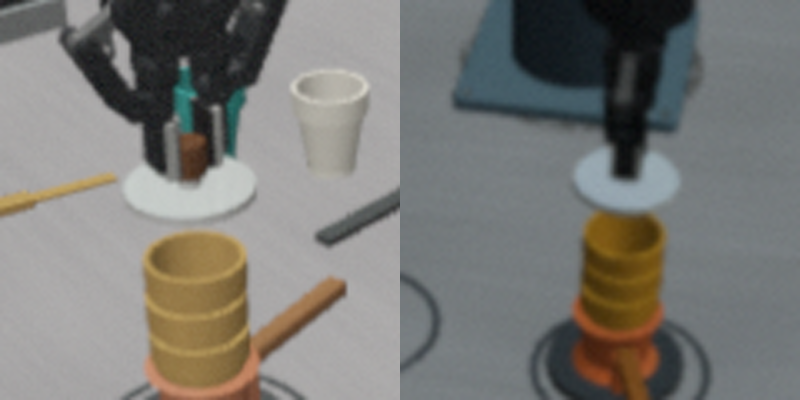

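The held cover looks level: plate centre at (190,187) and stack rim at (196,259) in the side crop, (627,180) and (624,240) in the scene crop.

Run:
```python
from h import *
s,c=load('s9'),load('c9')
for (u,v),z in [((190,187),.183),((196,259),.136)]: print('side',ray(s,[(150+u*.3,110+v*.3)],z)[0].round(4))
for (u,v),z in [((627,180),.183),((624,239),.136)]: print('scene',ray(c,[(240+(u-400)*.25,95+v*.25)],z)[0].round(4))
```

```text
side [0.4378 0.0942 0.183 ]
side [0.4374 0.0927 0.136 ]
scene [0.4439 0.099  0.183 ]
scene [0.4516 0.1003 0.136 ]
```

Call:
drive_tool(commands="0 0.001 0.015 0 0 0 -1;0 0.001 0.028 0 0 0 -1;0 0.001 0.034 0 0 0 -1;0 0.001 0.037 0 0 0 -1;0 0.001 0.039 0 0 0 -1;0 0.001 0.04 0 0 0 -1;0 0.001 0.04 0 0 0 -1")

```text
time_s: 29.42
position: [0.4391, 0.0965, 0.1537]
ee_rot: [2.221, 2.221, 0.0]
contact_force: [0.4, 0.3, -1.2]
grip_width: 0.0209
gripper_force: 34.7
```

Call:
drive_tool(commands="0 0 0.001 0 0 0 -1;0 0 0.002 0 0 0 -1;0 0 0.003 0 0 0 -1;0 0 0.003 0 0 0 -1")

```text
time_s: 29.92
position: [0.4387, 0.0964, 0.1506]
ee_rot: [-2.221, -2.221, 0.001]
contact_force: [-1.6, -0.2, 0.6]
grip_width: 0.0202
gripper_force: 35.0
```

Call:
drive_tool(commands="0 0 0.0005 0 0 0 -1;0 0 0.0012 0 0 0 -1;0 0 0.0012 0 0 0 -1")

```text
time_s: 30.3
position: [0.4392, 0.0966, 0.1497]
ee_rot: [2.221, 2.221, 0.001]
contact_force: [-2.5, -0.1, 5.9]
grip_width: 0.0205
gripper_force: 35.4
```

Call:
drive_tool(commands="0 0 -0.0005 0 0 0 -1;0 0 -0.0005 0 0 0 -0.2;0 0 -0.0005 0 0 0 0.5;0 0 -0.0005 0 0 0 1;0 0 -0.0005 0 0 0 1;0 0 -0.01 0 0 0 1;0 0 -0.05 0 0 0 1;0 0 -0.1 0 0 0 1;0.01 0.03 -0.1 0 0 10 1;0.02 0.06 -0.1 0 0 20 1;0.03 0.1 -0.1 0 0 30 1;0.036 0.108 -0.1 0 0 40 1;0.036 0.108 -0.1 0 0 50 1;0.036 0.108 -0.1 0 0 60 1;0.036 0.108 -0.1 0 0 70 1;0.036 0.108 -0.1 0 0 72.5 1;0.036 0.108 -0.1 0 0 72.5 1;0.036 0.108 -0.1 0 0 72.5 1")

```text
time_s: 32.55
position: [0.547, 0.1326, 0.2497]
ee_rot: [-3.105, -0.48, -0.0]
contact_force: [-0.9, -0.3, -0.1]
grip_width: 0.0855
gripper_force: 0.0
```

Run:
```python
from h import *
s=bot.observe();print(s['position'],R.from_rotvec(s['ee_rot']).as_matrix().round(3))
a=snap('side','s10'); c=snap('wrist','w10'); 
im=np.hstack([cv2.resize(a['image'][110:250,150:290],(300,300),interpolation=cv2.INTER_CUBIC),cv2.resize(c['image'],(500,375))[:300+0]]) if 0 else None
A=cv2.resize(a['image'][110:260,170:270],(250,375),interpolation=cv2.INTER_CUBIC)
im=np.hstack([A,cv2.resize(c['image'],(500,375),interpolation=cv2.INTER_AREA)]); cv2.imwrite('pics/s10b.png',im[:,:,::-1])
```

```text
[0.54698122 0.1325971  0.24970131] [[ 0.953  0.302  0.   ]
 [ 0.302 -0.953  0.   ]
 [ 0.    -0.    -1.   ]]
```

View pics/s10b.png

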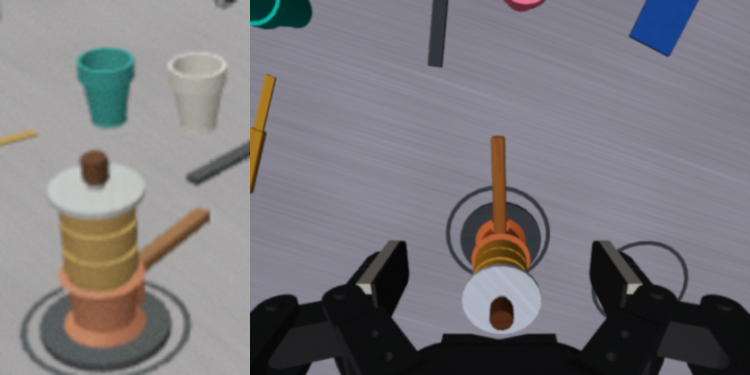

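The cover sits level and central. In the wrist view the handle runs from (498,138) to (500,222) and the plate centre is at (501,300).

Run:
```python
from h import *
c=load('w10');f=lambda u,v:((u-250)*1.12,v*1.12)
for n,a,z in [('hend',(498,138),.046),('hn',(500,222),.046),('plate',(501,300),.142),('ring',(498,233),0)]: print(n,ray(c,[f(*a)],z)[0].round(4))
```

```text
hend [0.5733 0.1428 0.046 ]
hn [0.4783 0.1104 0.046 ]
plate [0.4408 0.0978 0.142 ]
ring [0.4437 0.1021 0.    ]
```

Call:
drive_tool(commands="0 -0.001 0.05 0 0 1 1;0 -0.001 0.1 0 0 1 1;0 -0.001 0.15 0 0 1 1;0 -0.001 0.19 0 0 1 0.4;0 -0.001 0.215 0 0 1 0;0 -0.001 0.2285 0 0 1 0;0 -0.001 0.2285 0 0 1 0;0 -0.001 0.2285 0 0 1 -0.5;0 -0.001 0.2285 0 0 1 -1;0 -0.001 0.2285 0 0 1 -1;0 -0.001 0.2285 0 0 1 -1;0 -0.001 0.2285 0 0 1 -1;0 -0.001 0.2285 0 0 1 -1;0 -0.001 0.2285 0 0 1 -1", force=100)

```text
time_s: 34.4
position: [0.5479, 0.1329, 0.0223]
ee_rot: [3.109, 0.451, 0.004]
contact_force: [0.0, -2.5, 5.8]
grip_width: 0.0142
gripper_force: 97.1
```

Run:
```python
from h import *
s=bot.observe();print(s['position'],s['contact_force'])
M=R.from_rotvec(s['ee_rot']).as_matrix(); print(M.round(3)); 
pot=np.array([.4397,.0978]);
for dot in ([.4263,-.1217],[.4305,-.1183],[.4273,-.1227]): print(M[:2,:2].T@(np.array(dot)-pot))
c=load('w1');
```

```text
[0.54791167 0.13287054 0.02226558] [ 0.01028553 -2.47804473  5.81672265]
[[ 0.959  0.284  0.002]
 [ 0.284 -0.959 -0.   ]
 [ 0.002  0.001 -1.   ]]
[-0.07518376  0.20665723]
[-0.07019114  0.20458996]
[-0.07450893  0.20790005]
```

Call:
drive_tool(commands="-0.001 0.003 -0.0007 0 0 0 -1;-0.003 0.009 -0.0007 0 0 0 -1;-0.006 0.017 -0.0007 0 0 0 -1;-0.009 0.026 -0.0007 0 0 0 -1;-0.0125 0.035 -0.0007 0 0 0 -1;-0.016 0.044 -0.0007 0 0 0 -1;-0.019 0.053 -0.0007 0 0 0 -1;-0.022 0.062 -0.0007 0 0 0 -1;-0.025 0.071 -0.0007 0 0 0 -1;-0.0285 0.08 -0.0007 0 0 0 -1;-0.0315 0.089 -0.0007 0 0 0 -1;-0.035 0.098 -0.0007 0 0 0 -1;-0.038 0.106 -0.0007 0 0 0 -1;-0.04 0.112 -0.0007 0 0 0 -1;-0.041 0.115 -0.0007 0 0 0 -1;-0.041 0.115 -0.0007 0 0 0 -1")

```text
time_s: 36.4
position: [0.5405, 0.0138, 0.0223]
ee_rot: [-3.106, -0.45, -0.002]
contact_force: [-0.9, 5.8, 4.0]
grip_width: 0.0142
gripper_force: 98.1
```

Run:
```python
from h import *
s=bot.observe();print(s['position'],s['contact_force'],s['ee_rot'])
a=snap('side','s11'); c=snap('scene','c11')
A=cv2.resize(a['image'][150:350,170:330],(400,500),interpolation=cv2.INTER_CUBIC)
B=cv2.resize(c['image'][100:225,200:300],(400,500),interpolation=cv2.INTER_CUBIC)
cv2.imwrite('pics/s11b.png',np.hstack([A,B])[:,:,::-1])
```

```text
[0.54052452 0.01384262 0.02234297] [-0.87931495  5.82017514  4.02701771] [-3.10629539e+00 -4.49597875e-01 -2.36194685e-03]
```

View pics/s11b.png

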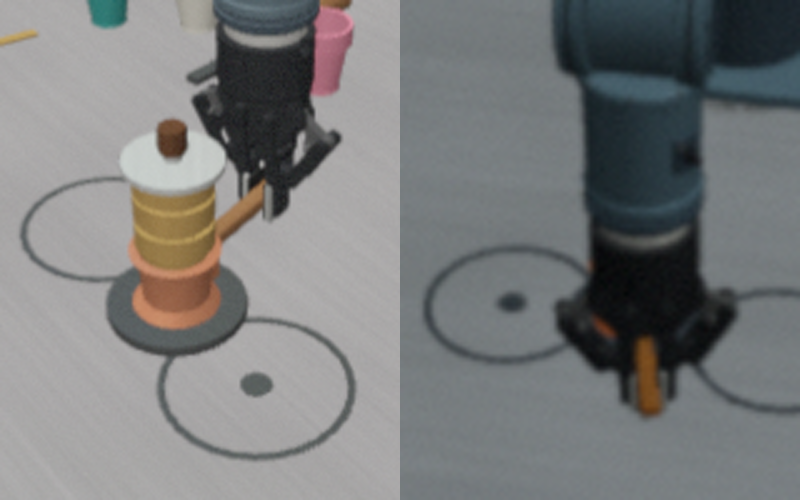

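Slide works. The dot is at (257,384) in the side crop and the foot spans columns 107 to 248. I'll compare this with the prediction.

Run:
```python
from h import *
a=load('s11'); f=lambda u,v:(170+u*.4,150+v*.4)
print('dot',ray(a,[f(257,384),f(256.5,388)],0).round(4))
s0=load('side0')
p0=np.array([.4397,.0978]); p1=p0+[-.0074,-.119]
t=np.linspace(0,2*np.pi,73)
for n,p,cam in (('now',p1,a),('start',p0,s0)):
  for z in (.01,.0):
    q=proj(cam,np.c_[p[0]+.055*np.cos(t),p[1]+.055*np.sin(t),0*t+z]); q=(q-[170,150])/.4
    print(n,z,q.min(0).round(1),q.max(0).round(1))
q=proj(a,np.c_[p1[0]+.038*np.cos(t),p1[1]+.038*np.sin(t),0*t+.142]); print(((q-[170,150])/.4).min(0),((q-[170,150])/.4).max(0))
```

```text
dot [[ 0.4273 -0.122   0.    ]
 [ 0.4246 -0.125   0.    ]]
now 0.01 [109.5 252.5] [252.6 347.2]
now 0.0 [110.3 262.1] [252.5 357.1]
start 0.01 [ 39.6 180.7] [171.9 261.3]
start 0.0 [ 40.7 190. ] [172.2 270.9]
[122.24676163 127.23621447] [229.67616157 188.34670315]
```

Run:
```python
from h import *
a=load('s11'); p1=np.array([.4323,-.0212])
q=proj(a,[[*p1,.0]])[0]+np.array([-3.5,-5])*.4
P=ray(a,[q],0)[0]; print(P)
M=np.array([[.959,.284],[.284,-.959]])
for d in ([.4273,-.122]-P[:2],[.428,-.121]-p1): print(d, M.T@d)
```

```text
[ 0.43351872 -0.01478186  0.        ]
[-0.00621872 -0.10721814] [-0.03641371  0.10105608]
[-0.0043 -0.0998] [-0.0324669  0.094487 ]
```

Call:
drive_tool(commands="-0.001 0.003 0 0 0 0 -1;-0.003 0.009 0 0 0 0 -1;-0.006 0.017 0 0 0 0 -1;-0.009 0.026 0 0 0 0 -1;-0.0125 0.035 0 0 0 0 -1;-0.0155 0.044 0 0 0 0 -1;-0.0185 0.053 0 0 0 0 -1;-0.022 0.062 0 0 0 0 -1;-0.025 0.071 0 0 0 0 -1;-0.028 0.08 0 0 0 0 -1;-0.031 0.088 0 0 0 0 -1;-0.033 0.094 0 0 0 0 -1;-0.034 0.097 0 0 0 0 -1;-0.034 0.097 0 0 0 0 -1;-0.034 0.097 0 0 0 0 -1")

```text
time_s: 38.38
position: [0.5354, -0.0884, 0.0223]
ee_rot: [-3.106, -0.45, -0.002]
contact_force: [-0.1, 7.5, 6.5]
grip_width: 0.0143
gripper_force: 98.3
```

Run:
```python
from h import *
s=bot.observe();print(s['position'],s['contact_force'])
a=snap('side','s12')
A=cv2.resize(a['image'][190:350,190:350],(600,600),interpolation=cv2.INTER_CUBIC)
cv2.imwrite('pics/s12b.png',A[:,:,::-1])
t=np.linspace(0,2*np.pi,73)
for n,z,r in (('ringout',0,.072),('ringin',0,.066),('foot',.01,.055),('foot',0,.055)):
    q=proj(a,np.c_[.4273+r*np.cos(t),-.122+r*np.sin(t),0*t+z]); q=(q-190)*3.75; print(n,q.min(0).round(),q.max(0).round())
```

```text
[ 0.53540315 -0.08840742  0.02226684] [-0.10284272  7.52550171  6.4544402 ]
ringout [160. 325.] [460. 540.]
ringin [173. 333.] [448. 530.]
foot [195. 333.] [426. 497.]
foot [196. 348.] [425. 512.]
```

View pics/s12b.png

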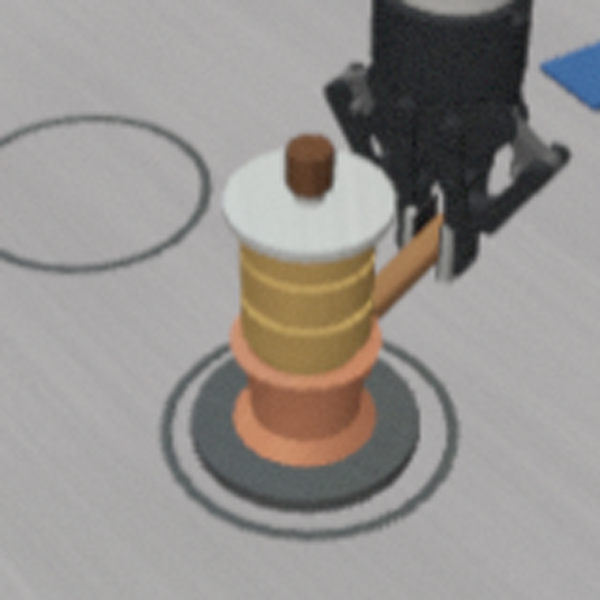

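In the side crop the foot spans columns 192 to 420, against 195 to 426 if it were centred. The pot lies inside the ring but needs about 3 mm more toward −y. After that nudge I release and rise.

Call:
drive_tool(commands="-0.0005 0.0015 0 0 0 0 -1;-0.001 0.003 0 0 0 0 -1;-0.001 0.003 0 0 0 0 -1;-0.001 0.003 -0.001 0 0 0 -1;-0.001 0.003 -0.001 0 0 0 -0.4;-0.001 0.003 -0.001 0 0 0 0;-0.001 0.003 -0.001 0 0 0 0.3;-0.001 0.003 -0.001 0 0 0 0.3;-0.001 0.003 -0.03 0 0 0 0.3;-0.001 0.003 -0.07 0 0 0 0.3;-0.001 0.003 -0.12 0 0 0 0.5;-0.001 0.003 -0.18 0 0 0 0.5;-0.001 0.003 -0.22 0 0 0 0.5;0.05 0.003 -0.22 0 0 0 0.5;0.1 0.003 -0.22 0 0 0 0.5;0.1 0.003 -0.22 0 0 0 0.5;0.1 0.003 -0.22 0 0 0 0.5")

```text
time_s: 40.55
position: [0.631, -0.0661, 0.2411]
ee_rot: [3.109, 0.45, -0.002]
contact_force: [-0.5, -0.8, -0.2]
grip_width: 0.064
gripper_force: 0.0
```

Run:
```python
from h import *
b=load('s12')['image']; a=snap('side','s13')['image']; s=bot.observe(); print(s['position'],s['contact_force'])
for n,im in (('before',b),('after',a)):
    g=cv2.cvtColor(im[190:350,190:350],cv2.COLOR_RGB2HSV)
    m=(g[...,2]<95)&(g[...,1]<90); m[:95]=0
    k,l,st,_=cv2.connectedComponentsWithStats(m.astype(np.uint8))
    print(n,sorted([tuple(x) for x in st[1:] if x[4]>60],key=lambda x:-x[4])[:3])
    w=(im.min(2)>165)&(im.max(2)-im.min(2).astype(int)<25); w=w[190:350,190:350]; w[75:]=0
    ys,xs=np.where(w); print('plate',xs.min(),xs.max(),ys.min(),ys.max(),len(xs)) if len(xs) else 0
```

```text
[ 0.63077403 -0.06636029  0.24132503] [-0.28954257  0.31697268  0.47036578]
before [(np.int32(52), np.int32(105), np.int32(60), np.int32(31), np.int32(330))]
plate 0 159 0 74 7255
after [(np.int32(53), np.int32(98), np.int32(60), np.int32(40), np.int32(786))]
plate 0 159 0 74 4924
```

Run:
```python
from h import *
b=load('s12')['image']; a=load('s13')['image']
for n,(y,x,h,w) in {'cover':(222,246,40,52),'cups':(258,250,30,44),'foot':(300,238,28,66)}.items():
    r=cv2.matchTemplate(a[y-10:y+h+10,x-10:x+w+10],b[y:y+h,x:x+w],cv2.TM_CCOEFF_NORMED); _,v,_,p=cv2.minMaxLoc(r); print(n,round(v,3),p[0]-10,p[1]-10)
```

```text
cover 0.701 1 2
cups 0.956 1 2
foot 0.945 1 1
```

```bash
python3 -c "
from station import bot
print(bot.job_done())"
```

```text
the job is handed in; nothing more can be done
None
```

The job is handed in: all three brass cups are nested in the pot, the cover is on the top cup, and the pot was slid by its handle into the dotted ring; the first cup took about 11 N, slightly over the 5–10 N range, and the final position was checked only by image measurement.

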